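# Offer up the housing cover

## Robot

A 6-joint arm with a two-finger parallel gripper is mounted at the origin on a cart in front of the work surface, level with it; the furniture and walls round the work are solid. World frame = base frame: x ahead of the robot, y to its left, z up, the work surface at z = 0. Lengths are in mm, angles in rad, forces in N, time in s.
With the tool pointing down it reaches from about 350 to 775 mm from the base axis. Payload 7.3 kg.
Tool frame: the origin (TCP) lies at the very end of the fingers, on their centre line; the grasp point (between the pads) lies behind it (bot.grip_point_offset is the z of the grasp point in the tool frame, in mm); z points along the fingers, y is the line along which they close (so a half turn about z gives the same grasp; the last joint's range is limited). The gripper opens to 92 mm and grips with 3 to 60 N. Pads are 19 mm wide; open, the fingers measure 130 mm over their backs; the gripper's body (75 mm by 190 mm) begins 47 mm behind the grasp point.
Start: joints at [1.096, 0.342, 1.524, -0, 1.275, -0.146], TCP at [169.512, 496.901, 226.741] pointing down, gripper open.
Joint ranges: [-2.53, 2.53], [-0.77, 2.02], [0.04, 2.7], [-1, 4.14], [0.28, 2.66], [-3.11, 3.11]. Speed limits (rad/s): [2.57, 2.57, 3.14, 3.14, 3.14, 3.14].

## Interface

Orientations are given as [roll, pitch, yaw] about the fixed x, y, z axes, in that order (R = Rz(yaw) Ry(pitch) Rx(roll)).
In Python, from plant import bot gives the robot as it stands. The module is installed in compiled form; this text tells all that it offers.
- The arm moves only by the shell command python3 -m crank 'ROWS'. ROWS is JSON, a list that holds one entry, the list of rows, each a list of 5 numbers: the opening, from 0 (shut) to 1 (fully open), then the shift along the tool's x, y, z in cm, then the turn about the tool's z in degrees. In form: [[[claw, x, y, z, turn], ...]]. A call has exactly 10 rows; each row is the pose to reach, as a shift and turn from the pose commanded when the call began, along the tool's axes at that moment; what a row does not reach only later rows make up. A row lasts 1/10 s, in which the tool goes at most 50 mm and 8.59 degrees, less where a joint would pass 70% of its speed; a pose out of reach is approached as far as the arm can. A call with a gripper value outside its range is refused whole. The fingers move at their own pace and stop on an object; the grip force is fixed at half the most. Time passes only in rows, so rows that repeat a pose let the fingers close, or fill a call up. It gives the time, the measured TCP pose, the force, the opening and the grip force at its end, in the units of the state.
- bot.get_obs(): the state, without advancing time (a new reading comes with each control period).
- bot.capture(name): name is "side" or "top" or "wrist"; returns (picture, depth): 480x640x3 uint8, red, green, blue; 480x640 float32, mm along the optical axis (not along the pixel's ray), 0 where there is no reading.
- bot.calibration(name): a dict with "vertical_fov" (degrees; the focal length in pixels is half the picture's height over the tangent of half this angle, whatever the lens; pixels are square), "cx", "cy" (the principal point, pixels), "D" ([k1, k2, p1, p2, k3] as OpenCV has them; the pictures are not rectified), "rvec" (rotation vector, rad) and "tvec" (3), from world to camera coordinates, as OpenCV has them; the wrist camera has in their place "tool_from_camera" (4x4, takes a point from camera to tool coordinates, whose origin is the TCP and whose axes are the flange's). Camera axes: x right, y down, z forward; pixel columns grow to the right and rows downward; lengths in mm; the calibration is good to about 2 mm. A picture is of the moment at which its call begins: read the wrist's pose just before it. calibration takes no time and is no camera call.
- bot.close_job(): hands the job in; it is judged then, once.
The state is a dict: "time": time; "joint_positions": joint angles; "dq": joint speeds; "tau": joint torques, N m; "tool_pos": TCP position; "tcp_rot": TCP orientation; "contact_force": force on the tool from outside, world axes, zero at the start; "moment": the same for the moment, N m; "grip_width": finger opening in mm; "finger_force": force on a finger pad.
Only numpy, scipy, OpenCV 4.12 (cv2) and the standard library are available. Lean on these libraries where they do the work, as an engineer would, in place of code of your own. Each camera call takes 0.05 s, during which the arm holds its last target. There are 200 camera calls.

## Task

Lift the transformer out of the open grey housing, stand it upright on the free bench clear of the housing and let go of it. Then pick up the aluminium cover plate by its black handle and hold it level over the housing, either way round, its four holes lined up with the four threaded holes and its underside about 15 mm above the rim, touching nothing below, so that a colleague can start the screws. Finish while still holding it there, and leave the other things on the bench where they are.

Things in the scene. Friction and masses are not known exactly. Their poses are not given: they have to be found in the camera images.
- transformer: grey laminated transformer with yellow coil, 53 (x) x 50 (y) x 40 mm high, 0.25-0.45 kg; starts standing mid-housing, 11 mm above the rim. Origin: centre of underside, z up. Core x -12..20, y -24..24 mm, full height; coil sticks out in x to -20 and 26 mm. Grasp across y (48 mm) at x = +4 mm; its y lies along the housing's long side (within 0.25 rad), 35 mm or more free each side for the fingers.
- housing: grey open-topped housing fixed to the bench, 140 (x) x 100 (y) mm, rim 34 mm high; walls 5 mm, inner floor 5 mm above the bench; an 18 mm square metal boss with a threaded hole in each inner corner. Two black cable glands stick out 16 mm at its +x end, screw feet 14 mm from its long sides. Origin: centre of underside, z up, x along the long side.
- cover: loose bare-aluminium cover plate, 140 (x) x 100 (y) x 4 mm, 0.17 to 0.35 kg, lying flat on the bench, with a 9 mm hole near each corner and a black bar handle on top. Origin at the centre of its underside, z up, x along the long side. It fits the housing either way round (a half turn makes no difference).
- cover_handle (a point): centre of the cover's black bar handle: the bar is 80 mm long along the cover's x, 12 mm wide in y, 14 mm high, its centre 37 mm above the cover's underside; 26 mm free under the bar between its two end posts
- cover_hole0 (a point): a point on the axis of a 9 mm through hole near a corner of the cover, on its underside, at (+58, +38, 0) mm in the cover's frame
- cover_hole1 (a point): a point on the axis of a 9 mm through hole near a corner of the cover, on its underside, at (-58, +38, 0) mm in the cover's frame
- cover_hole2 (a point): a point on the axis of a 9 mm through hole near a corner of the cover, on its underside, at (-58, -38, 0) mm in the cover's frame
- cover_hole3 (a point): a point on the axis of a 9 mm through hole near a corner of the cover, on its underside, at (+58, -38, 0) mm in the cover's frame
- housing_hole0 (a point): the mouth of a 6 mm threaded hole in a corner boss of the housing, level with the rim, at (+58, +38, +34) mm in the housing's frame
- housing_hole1 (a point): the mouth of a 6 mm threaded hole in a corner boss of the housing, level with the rim, at (-58, +38, +34) mm in the housing's frame
- housing_hole2 (a point): the mouth of a 6 mm threaded hole in a corner boss of the housing, level with the rim, at (-58, -38, +34) mm in the housing's frame
- housing_hole3 (a point): the mouth of a 6 mm threaded hole in a corner boss of the housing, level with the rim, at (+58, -38, +34) mm in the housing's frame
- driver_1: red-handled screwdriver, 150 mm long, 21 mm high, lying at the bench's near left; loose bystander, to be left where it is. Origin at the centre of its underside.
- driver_2: yellow-handled screwdriver, 125 mm long, 21 mm high, lying at the bench's near left; loose bystander, to be left where it is. Origin at the centre of its underside.
- tape_1: roll of black tape, 60 mm across, 19 mm high, left of the bench vice; loose bystander, to be left where it is. Origin at the centre of its underside. The bench between the housing and the screwdrivers and tape (x 0.45 to 0.56, y 0.25 to 0.32 m) starts empty; a tall black rack stands beyond, from about y = 0.37 m.
- heatsink: finned aluminium heat sink, 30 x 45 x 26 mm, right of the bench vice; loose bystander, to be left where it is. Origin at the centre of its underside.
- capacitor_1: blue capacitor, 22 mm dia, 28 mm high, standing right of the bench vice; loose bystander, to be left where it is. Origin at the centre of its underside.
- capacitor_3: blue capacitor, 25 mm dia, 32 mm high, standing right of the bench vice; loose bystander, to be left where it is. Origin at the centre of its underside.
Not all that is in view belongs to the job. Of the things like the transformer, leave any that is brown or purple; of the rest the smaller one is meant.

How it is judged:
By the outcome, as a careful person would: the job done as asked, in the order asked, and still so for the second after the job is handed in, while the arm keeps its last pose, push and grip.
It also fails if it takes over 54 s, if anything falls off the work surface, if the arm or the gripper's body presses on something with over 40 N, if the wrist force passes 120 N, or if a joint passes its speed limit or range.

## Working session

There is one attempt and no reset: what is moved stays moved. The work goes in short steps, Python scripts to look and compute and a shell command to move; the robot and the scene stay as the last step left them, time stands still between calls to the robot, and variables do not carry over. Pictures are saved under pics/ and viewed, at most 10 in all, crops included, and the job is handed in when it is done.

```bash
mkdir -p pics; cat > h.py <<'E'
import numpy as np, cv2
from plant import bot
from scipy.spatial.transform import Rotation as Ro
def cal(n):
    c=bot.calibration(n); f=240/np.tan(np.radians(c["vertical_fov"])/2)
    return np.array([[f,0,c["cx"]],[0,f,c["cy"]],[0,0,1]]),np.array(c["D"],float),c
def pose(n,obs=None):
    """R,t camera->world"""
    K,D,c=cal(n)
    if n=="wrist":
        T=np.array(c["tool_from_camera"]); o=obs
        R=Ro.from_euler('xyz',o["tcp_rot"]).as_matrix()
        return R@T[:3,:3], R@T[:3,3]+np.array(o["tool_pos"])
    R=cv2.Rodrigues(np.array(c["rvec"],float))[0]
    return R.T,-R.T@np.array(c["tvec"],float).ravel()
def cloud(n,d,obs=None):
    K,D,_=cal(n); v,u=np.mgrid[0:480,0:640]
    p=cv2.undistortPoints(np.stack([u,v],-1).reshape(-1,1,2).astype(float),K,D).reshape(480,640,2)
    P=np.dstack([p*d[...,None],d]); R,t=pose(n,obs)
    W=P@R.T+t; W[d<=0]=np.nan; return W
def ray(n,uv,obs=None):
    K,D,_=cal(n); p=cv2.undistortPoints(np.array(uv,float).reshape(-1,1,2),K,D).reshape(-1,2)
    R,t=pose(n,obs); return t,np.c_[p,np.ones(len(p))]@R.T
def atz(n,uv,z,obs=None):
    t,r=ray(n,uv,obs); return t+r*((z-t[2])/r[:,2])[:,None]
def shot(n,tag):
    o=bot.get_obs(); im,d=bot.capture(n); cv2.imwrite(f"pics/{tag}.png",im[...,::-1]); np.savez(f"{tag}.npz",im=im,d=d,o=np.array(o,dtype=object)); return im,d,o
def load(tag):
    z=np.load(f"{tag}.npz",allow_pickle=True); return z["im"],z["d"],z["o"].item()
E
python3 - <<'E'
from h import *
print(bot.get_obs(), bot.grip_point_offset)
for n in("top","side"): shot(n,n+"0"); print(n,pose(n))
E
```

```text
{'time': 0.0, 'joint_positions': array([ 1.09598114e+00,  3.42755236e-01,  1.52502210e+00, -3.65442641e-06,
        1.27540745e+00, -1.46014386e-01]), 'dq': array([ 0.00054475, -0.0007939 , -0.00249507, -0.00146431, -0.00182612,
        0.0006074 ]), 'tau': array([ 1.36803224e-03, -4.31254506e+01, -2.44218206e+01,  7.18939933e-02,
        5.60230238e-02, -1.35536793e-04]), 'tool_pos': array([169.32326363, 496.50920813, 226.02632306]), 'tcp_rot': array([-3.14001696e+00, -2.28190972e-04,  2.81279274e+00]), 'contact_force': array([-0.49329773, -0.22619625, -0.26260696]), 'moment': array([0.05550651, 0.04438248, 0.00697205]), 'finger_force': 0.0, 'grip_width': 92.04815173250842} -18.8
top (array([[ 0.01259112, -0.99548539,  0.09407609],
       [-0.9997068 , -0.01058652,  0.021777  ],
       [-0.02068275, -0.09432271, -0.99532681]]), array([ 401.24450676,  -41.72926595, 1076.00760233]))
side (array([[-0.98387169,  0.15471236, -0.08978072],
       [ 0.17840666,  0.81241413, -0.55511652],
       [-0.01294426, -0.56218091, -0.82691298]]), array([ 620.23656365,  629.60228745, 1015.40794106]))
```

View pics/top0.png

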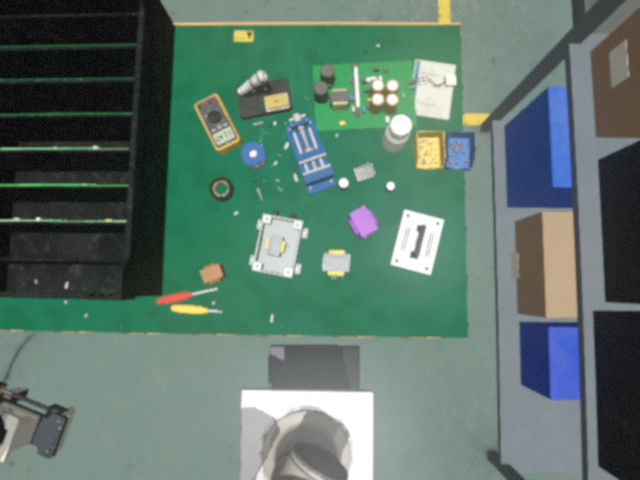

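View pics/side0.png

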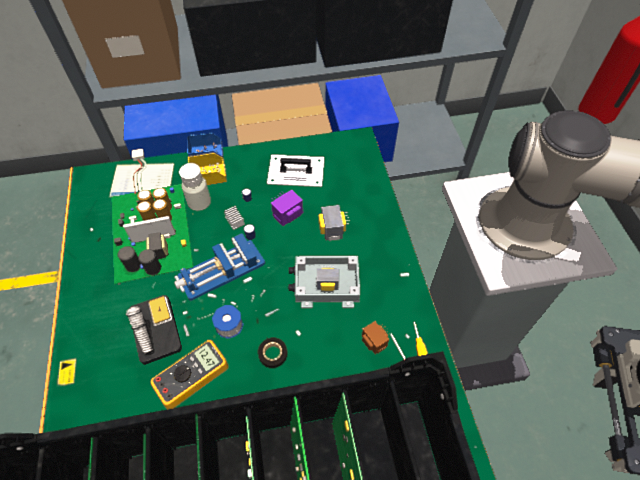

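Transformer candidates in the top picture are:
- grey/yellow inside the housing at (277,243)
- grey/yellow on the bench at (336,262)
- purple at (363,221)
- brown at (211,273)

The one in the housing looks like the smaller of the two grey ones. I'll check with sizes and an enlarged crop.

```bash
python3 - <<'E'
from h import *
a=load("top0")[0][200:300,190:360]; b=load("side0")[0][190:320,270:400]
a=cv2.resize(a,None,fx=2.6,fy=2.6,interpolation=2);b=cv2.resize(b,None,fx=2.6,fy=2.6,interpolation=2)
c=np.zeros((max(len(a),len(b)),a.shape[1]+b.shape[1],3),np.uint8);c[:len(a),:a.shape[1]]=a;c[:len(b),a.shape[1]:]=b
cv2.imwrite("pics/crop1.png",c[...,::-1])
for n in("top","side"):
    im,d,o=load(n+"0"); W=cloud(n,d)
    X,Y,Z=W[...,0],W[...,1],W[...,2]
    def box(name,m):
        P=W[m]; (c,s,ang)=cv2.minAreaRect(P[:,:2].astype(np.float32)); print(n,name,len(P),np.round(c,1),np.round(s,1),round(ang,1),"zmed",np.round(np.percentile(P[:,2],[5,50,95]),1))
    t=(X>350)&(X<700)&(Y>-330)&(Y<350)
    print(n,"bench z",np.nanmedian(Z[t]))
    lab,L,st,ce=cv2.connectedComponentsWithStats(((Z>9)&t).astype(np.uint8))
    for i in range(1,lab):
        if st[i,4]>60: box(f"blob{np.round(ce[i])}",L==i)
    lab,L,st,ce=cv2.connectedComponentsWithStats(((Z>2.2)&(Z<9)&t).astype(np.uint8))
    for i in range(1,lab):
        if st[i,4]>300: box(f"low{np.round(ce[i])}",L==i)
E
```

```text
top bench z 2.5368419984137063
top blob[317. 177.] 767 [675.9 -17.4] [76.8 72.7] 20.4 zmed [10.  37.9 54.6]
top blob[364. 172.] 158 [ 685.  -133.9] [29.5 45.8] 17.5 zmed [11.  21.8 28.2]
top blob[428. 168.] 73 [ 697. -296.] [67.8  5.4] 90.0 zmed [10.9 18.4 25. ]
top blob[221. 189.] 348 [640.5 221.9] [59.5 59.5] 57.0 zmed [13.1 18.3 21.6]
top blob[343. 184.] 101 [652.4 -82.2] [23.7 24.5] 26.2 zmed [14.9 31.7 35.8]
top blob[390. 187.] 80 [ 647.4 -196.4] [21.  21.1] 89.1 zmed [13.  28.5 31.3]
top blob[362. 223.] 673 [ 557.  -132.9] [65.6 69.7] 29.4 zmed [26.6 52.6 56.3]
top blob[277. 241.] 832 [506.8  80. ] [111. 156.] 79.8 zmed [14.7 32.8 37. ]
top blob[419. 241.] 221 [ 512.6 -265.7] [16.4 85. ] 77.8 zmed [11.1 43.  46.6]
top blob[275. 246.] 375 [499.9  81.3] [57.3 48.9] 1.5 zmed [27.6 44.3 48.1]
top blob[336. 263.] 622 [453.4 -64.5] [69.3 63.9] 0.4 zmed [40.  52.  55.8]
top blob[213. 274.] 401 [426.4 232.3] [49.5 49.5] 21.2 zmed [19.1 39.5 43.2]
top blob[181. 296.] 226 [377.1 296.6] [ 19.  111.4] 13.4 zmed [11.5 18.4 22.7]
top low[246. 216.] 5078 [536.2 119.5] [327.4 460.7] 0.1 zmed [
[... 974 characters left out ...]
]
side blob[245. 255.] 840 [676.  -16.5] [74.  75.2] 19.6 zmed [10.  31.9 54. ]
side blob[325. 278.] 1899 [507.3  76.2] [103.4 155.6] 78.8 zmed [12.  32.  46.2]
side blob[375. 337.] 593 [427.2 232.4] [53.3 49.9] 21.9 zmed [15.  38.8 42.8]
side blob[272. 352.] 557 [642.7 222.9] [62.6 60.5] 33.9 zmed [12.  18.6 22. ]
side low[298. 171.] 1209 [ 499.2 -260.9] [138.5 187.8] 86.9 zmed [2.4 4.2 7.3]
side low[355. 248.] 381 [420.6   0.9] [ 75.6 134.2] 78.9 zmed [2.3 3.4 6.2]
side low[300. 329.] 4009 [563.3 143.7] [295.1 273.3] 89.9 zmed [2.3 3.5 6.3]
side low[327. 277.] 954 [497.6  67.8] [ 77.6 130.1] 79.0 zmed [2.8 5.4 8.3]
side low[379. 302.] 762 [392.  140.1] [133.2 109.7] 67.6 zmed [2.3 3.4 5.6]
```

View pics/crop1.png

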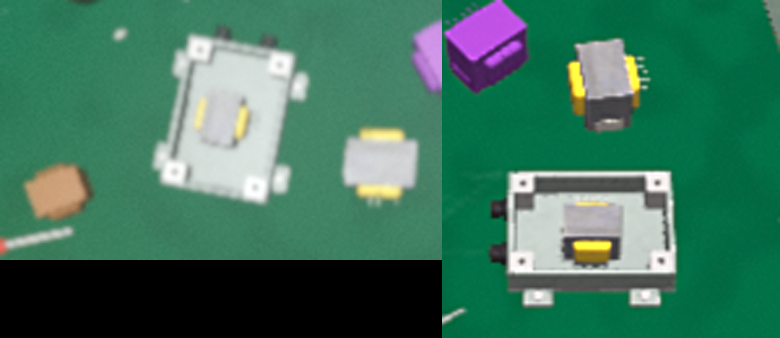

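The crop confirms it. The unit inside the housing (about 57x49 mm over its coils, grey/yellow) is smaller than the grey/yellow one on the bench (about 69x64), so it is the transformer meant. The others are purple and brown. Next I plan the path of the arm, keeping away from the rack corner.

```bash
cat >> h.py <<'E'
def plan(*wps,start=None):
    """wps: (x,y,z,yaw); prints shift (cm) in tool axes and turn (deg) from start (default measured)"""
    o=bot.get_obs(); p=np.array(o["tool_pos"] if start is None else start[:3]); yaw=o["tcp_rot"][2] if start is None else start[3]
    R=(Ro.from_euler('z',yaw)*Ro.from_euler('x',np.pi)).as_matrix()
    for w in wps:
        t=-np.degrees((w[3]-yaw+np.pi)%(2*np.pi)-np.pi)
        print(np.round(R.T@(np.array(w[:3])-p)/10,2), round(t,2))
E
python3 - <<'E'
from h import *
print(np.round(bot.calibration("wrist")["tool_from_camera"],3), cal("wrist")[0])
im,d,o=load("top0"); W=cloud("top",d); m=(W[...,2]>60)&(W[...,1]>200)&(W[...,0]>300)
print("rack",np.nanpercentile(W[m],[1,99],axis=0))
plan((200,320,250,2.1),(360,130,280,1.7),(470,80,300,1.39))
E
```

```text
[[ 1.00000e-03 -9.62000e-01 -2.74000e-01  7.39040e+01]
 [ 1.00000e+00  1.00000e-03  0.00000e+00 -5.98000e-01]
 [ 0.00000e+00 -2.74000e-01  9.62000e-01 -1.57494e+02]
 [ 0.00000e+00  0.00000e+00  0.00000e+00  1.00000e+00]] [[385.19525278   0.         321.02722672]
 [  0.         385.19525278 230.63897954]
 [  0.           0.           1.        ]]
rack [[ 373.96159863  358.9263326    61.86408852]
 [1081.15413851  762.7784233   224.23996916]]
[ -8.61 -15.72  -2.39] 40.84
[-29.88 -28.54  -5.39] 63.76
[-41.91 -29.72  -7.39] 81.52
```

```bash
python3 -m crank '[[[1,-4,-5,-1,5],[1,-6.5,-10,-2,13],[1,-8.5,-15,-2.5,21],[1,-12.5,-17.5,-3,29],[1,-17,-20.5,-4,37],[1,-21,-23,-4.5,45],[1,-25.5,-25.5,-5,53],[1,-30,-28.5,-5.5,61],[1,-34,-29,-6,69],[1,-38,-29.5,-7,77]]]'; python3 - <<'E'
from h import *
plan((490,70,300,1.39)); im,d,o=shot("wrist","w1")
E
```

```text
time: 1.1
tool_pos: [427.5, 96.7, 295.0]
tcp_rot: [-3.141, 0.0, 1.462]
contact_force: [-0.8, 0.7, -0.2]
grip_width: 91.9
finger_force: 0.0
[-1.97  6.5  -0.5 ] 4.1
```

View pics/w1.png

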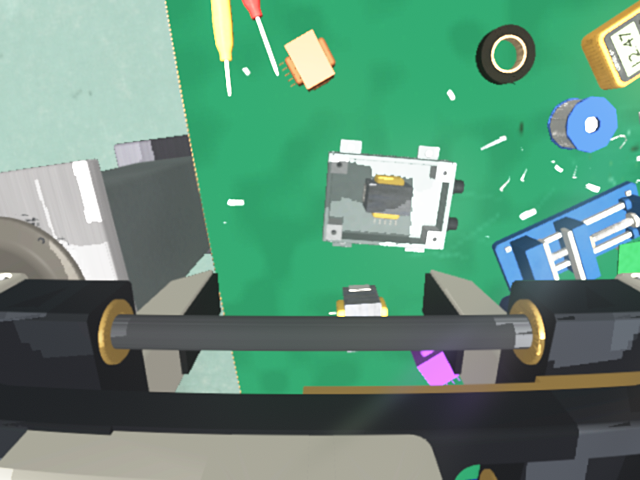

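The wrist view shows the housing at about (390,200), with its corner bosses visible at (335,158), (447,165), (334,240) and (437,240). The transformer core is at (388,195), and the larger decoy is at (362,300). I'll move closer for a precise measurement.

```bash
python3 - <<'E'
from h import *
plan((500,40,200,1.39),start=(427.5,96.7,295,1.462))
E
```

```text
[-4.85  7.82  9.5 ] 4.13
```

```bash
python3 -m crank '[[[1,-1.5,2.5,3,2],[1,-3,5,6,4],[1,-5,8,9.5,4],[1,-5,8,9.5,4],[1,-5,8,9.5,4],[1,-5,8,9.5,4],[1,-5,8,9.5,4],[1,-5,8,9.5,4],[1,-5,8,9.5,4],[1,-5,8,9.5,4]]]'; python3 - <<'E'
from h import *
im,d,o=shot("wrist","w2"); cv2.imwrite("pics/w2b.png",cv2.resize(im[20:270,150:500,::-1],None,fx=2.2,fy=2.2,interpolation=2))
W=cloud("wrist",d,o); Z=W[...,2]
print("bench",np.nanmedian(Z[(Z<6)&(Z>-6)]))
m=(np.hypot(W[...,0]-502,W[...,1]-80)<45)&(Z>38)&(Z<55)
print("core",np.nanmedian(Z[m]),m.sum(),cv2.minAreaRect(W[m][:,:2].astype(np.float32)))
m=(np.hypot(W[...,0]-504,W[...,1]-78)<110)&(Z>29)&(Z<39)
print("rim",np.nanmedian(Z[m]),cv2.minAreaRect(W[m][:,:2].astype(np.float32)))
E
```

```text
time: 2.15
tool_pos: [501.4, 41.2, 200.6]
tcp_rot: [3.141, -0.0, 1.4]
contact_force: [-0.2, 0.6, 0.1]
grip_width: 92.0
finger_force: 0.0
bench 0.9862831585027152
core 44.436776127168116 2395 ((499.7594299316406, 80.66388702392578), (41.783966064453125, 47.625389099121094), 80.28193664550781)
rim 33.44660906102433 ((499.32818603515625, 74.67571258544922), (100.18160247802734, 140.37918090820312), 79.52684020996094)
```

View pics/w2b.png

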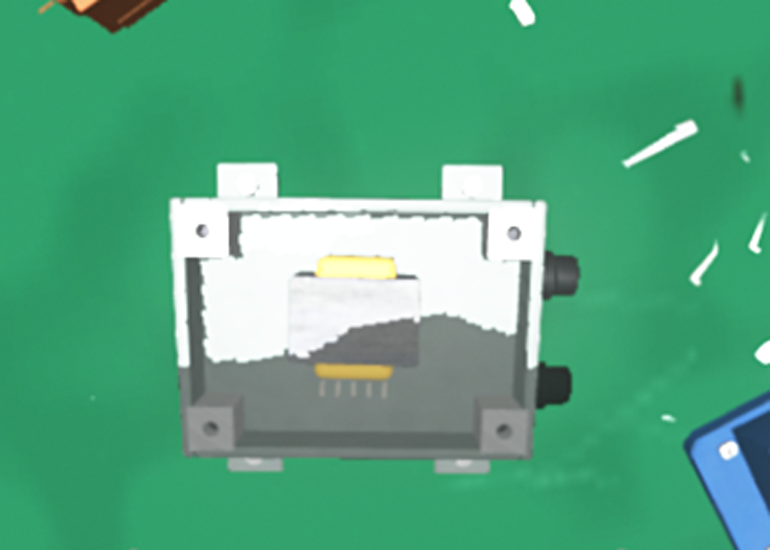

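The enlarged view shows the threaded holes at crop pixels (202,231), (514,233), (504,430) and (210,428). The core top has corners near (289,276), (419,278), (416,367) and (290,360). I'll convert these to positions.

```bash
python3 - <<'E'
from h import *
im,d,o=load("w2"); 
f=lambda a:np.array(a)/2.2+[150,20]-.27
H=atz("wrist",f([(202,231),(514,233),(504,430),(210,428)]),34,o)[:,:2]
g=cv2.cvtColor(im,cv2.COLOR_RGB2GRAY)
print(np.round(H,1),H.mean(0), "long",np.linalg.norm(H[1]-H[0]),np.linalg.norm(H[2]-H[3]),"short",np.linalg.norm(H[1]-H[2]),np.linalg.norm(H[0]-H[3]))
v=(H[1]-H[0]+H[2]-H[3]);print("yaw",np.arctan2(v[1],v[0]),np.degrees(np.arctan2(v[1],v[0])))
C=atz("wrist",f([(289,276),(419,278),(416,367),(290,360)]),45,o)[:,:2]
print(np.round(C,1),C.mean(0)); v=C[1]-C[0]+C[2]-C[3];print(np.arctan2(v[1],v[0]),np.linalg.norm(v)/2)
W=cloud("wrist",d,o)
m=(np.hypot(W[...,0]-500,W[...,1]-80)<45)&(W[...,2]>42.5)&(W[...,2]<55); hsv=cv2.cvtColor(im,cv2.COLOR_RGB2HSV); m&=hsv[...,1]<60
P=W[m][:,:2];P=P[np.all(np.abs(P-np.median(P,0))<40,1)];print(len(P),cv2.minAreaRect(P.astype(np.float32)),P.mean(0))
E
```

```text
[[449.3 122.2]
 [563.4 101.7]
 [549.8  27.7]
 [435.8  48.1]] [499.61031439  74.91124329] long 115.93743548007895 115.824752103647 short 75.31245812777652 75.30403792026723
yaw -0.1771659201121308 -10.150859495977004
[[479.3 100.8]
 [525.6  92.1]
 [519.4  60.1]
 [473.6  70.6]] [499.46979297  80.88453074]
-0.20620045018420596 47.048317181373214
2281 ((500.0640563964844, 80.54387664794922), (32.27391052246094, 47.6216926574707), 78.79669189453125) [499.63384803  80.96731066]
```

```bash
python3 - <<'E'
from h import *
o=bot.get_obs();print(o["tool_pos"],o["tcp_rot"]); plan((499.7,80.8,70,1.367),(499.7,80.8,12,1.367))
E
```

```text
[501.43583377  41.14038516 200.42412627] [ 3.14086707e+00 -1.30596060e-04  1.39941217e+00]
[ 3.88 -0.85 13.04] 1.86
[ 3.88 -0.85 18.84] 1.86
```

```bash
python3 -m crank '[[[0.72,3,-0.5,2,1.9],[0.72,3.9,-0.85,5,1.9],[0.72,3.9,-0.85,9,1.9],[0.72,3.9,-0.85,11.5,1.9],[0.72,3.9,-0.85,13,1.9],[0.72,3.9,-0.85,13,1.9],[0.72,3.9,-0.85,13,1.9],[0.72,3.9,-0.85,13,1.9],[0.72,3.9,-0.85,13,1.9],[0.72,3.9,-0.85,13,1.9]]]'; python3 - <<'E'
from h import *
plan((499.7,80.8,12,1.367))
E
```

```text
time: 3.2
tool_pos: [500.2, 80.9, 70.9]
tcp_rot: [3.14, -0.0, 1.366]
contact_force: [-0.6, -0.1, -0.2]
grip_width: 65.9
finger_force: 0.0
[-0.02 -0.05  5.89] -0.06
```

```bash
python3 -m crank '[[[0.72,0,-0.05,2,0],[0.72,0,-0.05,4,0],[0.72,0,-0.05,5.3,0],[0.72,0,-0.05,5.8,0],[0.72,0,-0.05,5.8,0],[0.4,0,-0.05,5.8,0],[0.4,0,-0.05,5.8,0],[0.4,0,-0.05,5.8,0],[0.4,0,-0.05,5.8,0],[0.4,0,-0.05,5.8,0]]]'
```

```text
time: 4.2
tool_pos: [499.8, 81.0, 12.7]
tcp_rot: [3.14, -0.0, 1.366]
contact_force: [-0.1, -0.5, 6.1]
grip_width: 48.1
finger_force: 30.0
```

```bash
python3 -m crank '[[[0.4,0,0,-1,0],[0.4,0,0,-2.5,0],[0.4,0,0,-4.5,0],[0.4,0,0,-7,0],[0.4,0,0,-9.5,-8],[0.4,0,0,-11,-16],[0.4,0,0,-12,-24],[0.4,0,0,-12,-32],[0.4,0,0,-12,-40],[0.4,0,0,-12,-48]]]' && python3 - <<'E'
from h import *
plan((510,285,131,-1.776))
E
```

```text
time: 5.2
tool_pos: [498.4, 81.0, 132.0]
tcp_rot: [-3.14, -0.001, 2.209]
contact_force: [0.0, 1.3, -4.2]
grip_width: 48.5
finger_force: 30.0
[15.69 13.09  0.1 ] -131.65
```

```bash
python3 -m crank '[[[0.4,1,1,0,-8],[0.4,2,1.7,0,-16],[0.4,3,2.5,0,-24],[0.4,4,3.3,0,-32],[0.4,5,4.2,0,-40],[0.4,6,5,0,-48],[0.4,7,5.8,0,-56],[0.4,8,6.7,0,-64],[0.4,9,7.5,0,-72],[0.4,10,8.3,0,-80]]]' && python3 - <<'E'
from h import *
plan((510,285,100,-1.776))
E
```

```text
time: 6.2
tool_pos: [506.2, 211.0, 131.8]
tcp_rot: [3.141, -0.002, -2.677]
contact_force: [-0.3, -0.6, -4.0]
grip_width: 47.6
finger_force: 30.0
[-3.65  6.44  3.18] -51.65
```

```bash
python3 -m crank '[[[0.4,-0.5,1,0,-8],[0.4,-1,2,0,-16],[0.4,-1.6,3,0,-24],[0.4,-2.2,4,0,-32],[0.4,-2.8,5,0.5,-40],[0.4,-3.3,6,1,-48],[0.4,-3.6,6.4,2,-51.6],[0.4,-3.6,6.4,3,-51.6],[0.4,-3.6,6.4,3,-51.6],[0.4,-3.6,6.4,3,-51.6]]]' && python3 - <<'E'
from h import *
im,d,o=shot("wrist","w3"); W=cloud("wrist",d,o); Z=W[...,2]
plan((510,285,8,-1.776))
m=(abs(W[...,0]-510)<60)&(abs(W[...,1]-285)<45)&(Z<30); print(np.nanpercentile(Z[m],[5,50,95]) if m.sum() else 0)
E
```

```text
time: 7.2
tool_pos: [510.6, 283.5, 101.8]
tcp_rot: [3.14, -0.001, -1.784]
contact_force: [0.3, 0.8, -5.0]
grip_width: 48.0
finger_force: 30.0
[-0.11  0.13  9.42] -0.47
[-0.25261281  0.83640923  1.97146338]
```

```bash
python3 -m crank '[[[0.4,0,0,2,0],[0.4,0,0,4,0],[0.4,0,0,6,0],[0.4,0,0,7.5,0],[0.4,0,0,8.5,0],[0.4,0,0,9,0],[0.4,0,0,9.2,0],[0.4,0,0,9.35,0],[0.4,0,0,9.35,0],[0.4,0,0,9.35,0]]]'
```

```text
time: 8.25
tool_pos: [511.3, 284.2, 9.1]
tcp_rot: [-3.141, 0.001, -1.783]
contact_force: [-0.3, -0.2, -4.3]
grip_width: 47.6
finger_force: 30.0
```

```bash
python3 -m crank '[[[0.4,0,0,0.06,0],[0.4,0,0,0.12,0],[0.4,0,0,0.15,0],[0.4,0,0,0.15,0],[0.72,0,0,0.15,0],[0.72,0,0,0.15,0],[0.72,0,0,0.15,0],[0.72,0,0,0.15,0],[0.72,0,0,0.15,0],[0.72,0,0,0.15,0]]]'
```

```text
time: 9.25
tool_pos: [511.1, 284.0, 7.1]
tcp_rot: [-3.141, 0.0, -1.783]
contact_force: [0.4, 0.1, 0.5]
grip_width: 66.2
finger_force: 0.0
```

```bash
python3 - <<'E'
from h import *
plan((511,284,150,-1.783),(520,120,220,-2.6),(553,-265,200,2.9))
E
```

```text
[ 0.000e+00  1.000e-02 -1.429e+01] 0.02
[ 15.85  -4.32 -21.29] 46.83
[ 52.79 -15.65 -19.29] 91.7
```

```bash
python3 -m crank '[[[0.72,0,0,-2,0],[0.72,0,0,-5,0],[0.72,0,0,-9,0],[0.72,0,0,-13,0],[0.72,4,-1,-16,8],[0.72,8,-2,-19,16],[0.72,12,-3,-21,24],[0.72,16,-4.3,-21,32],[0.72,20,-5.5,-21,40],[0.72,24,-7,-21,48]]]' && python3 - <<'E'
from h import *
plan((553,-265,200,2.9))
E
python3 - <<'E'
from h import *
for n in["side"]:
    im,d,o=shot(n,n+"1"); W=cloud(n,d); Z=W[...,2]
    m=(abs(W[...,0]-511)<45)&(abs(W[...,1]-284)<45)&(Z>10); P=W[m]; print(np.nanpercentile(P[:,2],[50,95]),cv2.minAreaRect(P[:,:2].astype(np.float32)))
E
```

```text
time: 10.25
tool_pos: [528.7, 33.1, 217.5]
tcp_rot: [-3.141, 0.001, -2.626]
contact_force: [1.1, 0.1, -0.2]
grip_width: 66.0
finger_force: 0.0
[ 12.58 -27.13   1.75] 43.39
[39.81096552 43.14423511] ((511.7041931152344, 285.1084289550781), (44.062068939208984, 49.35637283325195), 79.61675262451172)
```

Transformer stands upright at (511,285). Next is the cover.

```bash
python3 -m crank '[[[1,2,-4.5,0.5,8],[1,4,-9,1,16],[1,6,-13.5,1.5,24],[1,8.5,-18,1.7,32],[1,10.5,-22.5,1.7,40],[1,12.5,-27,1.7,43],[1,12.5,-27,1.7,43],[1,12.5,-27,1.7,43],[1,12.5,-27,1.7,43],[1,12.5,-27,1.7,43]]]'; python3 - <<'E'
from h import *
im,d,o=shot("wrist","w4"); cv2.imwrite("pics/w4b.png",cv2.resize(im[20:280,120:520,::-1],None,fx=2,fy=2,interpolation=2))
W=cloud("wrist",d,o); Z=W[...,2]
print("bench",np.nanmedian(Z[(Z<6)&(Z>-6)]))
N=np.hypot(W[...,0]-508,W[...,1]+262)<110
for lo,hi in((2.5,8),(38,52)):
    m=N&(Z>lo)&(Z<hi); print(m.sum(),np.nanmedian(Z[m]),cv2.minAreaRect(W[m][:,:2].astype(np.float32)))
E
```

```text
time: 11.3
tool_pos: [555.2, -260.1, 200.2]
tcp_rot: [3.141, -0.0, 2.915]
contact_force: [-0.3, 0.0, -1.0]
grip_width: 91.9
finger_force: 0.0
bench 1.0120745139858514
13840 3.5324621710172437 ((505.1479797363281, -260.98333740234375), (217.18544006347656, 213.72080993652344), 82.8407974243164)
1567 43.00098037835113 ((528.2188110351562, -215.50035095214844), (119.5019302368164, 79.60120391845703), 75.3076171875)
```

View pics/w4b.png

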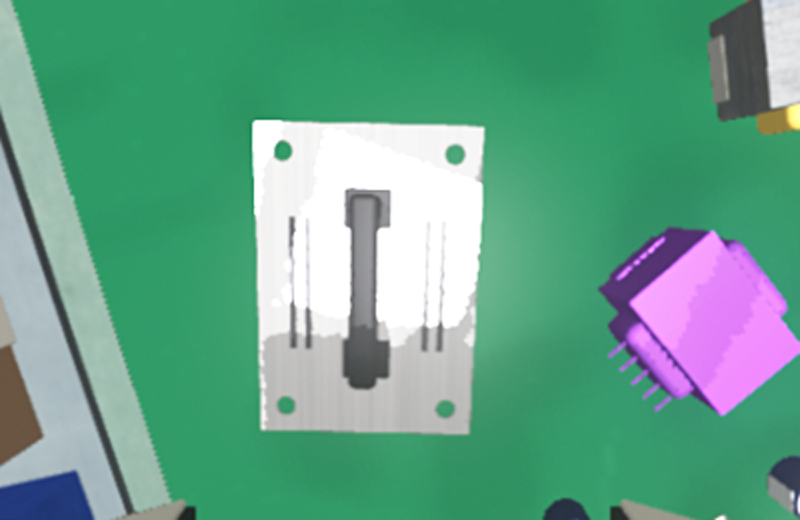

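The crop shows the cover holes at (283,151), (455,154), (445,409) and (286,405). The handle bar runs from (363,195) to (363,385), and the purple transformer is to the right, clear of the plate.

```bash
python3 - <<'E'
from h import *
im,d,o=load("w4"); f=lambda a:np.array(a)/2+[120,20]-.25
H=atz("wrist",f([(283,151),(455,154),(445,409),(286,405)]),3,o)[:,:2]
n=np.linalg.norm;print(np.round(H,1),H.mean(0),n(H[0]-H[1]),n(H[2]-H[3]),n(H[1]-H[2]),n(H[0]-H[3]))
v=H[1]-H[2]+H[0]-H[3];print("yaw",np.arctan2(v[1],v[0]))
W=cloud("wrist",d,o);Z=W[...,2]
m=((np.hypot(W[...,0]-505,W[...,1]+260)<55)&(Z>38)&(Z<50)); P=W[m][:,:2]
print("handle",m.sum(),np.nanmedian(Z[m]),cv2.minAreaRect(P.astype(np.float32)))
# second view: top camera depth of bar
im,d,o=load("side0");W=cloud("side",d);Z=W[...,2];m=((np.hypot(W[...,0]-507,W[...,1]+260)<60)&(Z>38)&(Z<50));print("side handle z",np.nanmedian(Z[m]),W[m].mean(0))
print(bot.get_obs()["tool_pos"],bot.get_obs()["tcp_rot"])
E
```

```text
[[ 449.  -290.1]
 [ 467.3 -216.7]
 [ 579.7 -245.4]
 [ 560.8 -318.8]] [ 514.18977115 -267.77934282] 75.5850535073633 75.7965683331811 115.98868355883086 115.43198939392424
yaw 2.890674141907903
handle 1403 43.0055475094797 ((514.5576171875, -267.6380310058594), (11.971652030944824, 79.59693145751953), 75.53123474121094)
side handle z 42.50177939411583 [ 514.23214887 -263.28165703   42.61016671]
[ 555.22042807 -260.19217857  200.32844432] [3.14140499e+00 1.44244802e-04 2.91458056e+00]
```

```bash
python3 - <<'E'
from h import *
plan((514.3,-267.7,70,2.889))
E
```

```text
[ 3.82 -1.65 13.03] 1.47
```

```bash
python3 -m crank '[[[0.5,2,-1,2,1.5],[0.5,3.8,-1.65,5,1.5],[0.5,3.8,-1.65,9,1.5],[0.5,3.8,-1.65,11.5,1.5],[0.5,3.8,-1.65,13,1.5],[0.5,3.8,-1.65,13,1.5],[0.5,3.8,-1.65,13,1.5],[0.5,3.8,-1.65,13,1.5],[0.5,3.8,-1.65,13,1.5],[0.5,3.8,-1.65,13,1.5]]]'; python3 - <<'E'
from h import *
plan((514.3,-267.7,18.2,2.889))
E
```

```text
time: 12.35
tool_pos: [514.6, -269.3, 70.9]
tcp_rot: [-3.141, 0.001, 2.886]
contact_force: [-0.2, -0.1, 0.3]
grip_width: 46.3
finger_force: 0.0
[0.07 0.15 5.27] -0.16
```

```bash
python3 -m crank '[[[0.5,0.05,0.12,2,0],[0.5,0.05,0.12,4,0],[0.5,0.05,0.12,5,0],[0.5,0.05,0.12,5.3,0],[0.5,0.05,0.12,5.3,0],[0,0.05,0.12,5.3,0],[0,0.05,0.12,5.3,0],[0,0.05,0.12,5.3,0],[0,0.05,0.12,5.3,0],[0,0.05,0.12,5.3,0]]]'; python3 - <<'E'
from h import *
plan((514.3,-267.7,118,2.889))
E
```

```text
time: 13.35
tool_pos: [514.2, -267.9, 17.3]
tcp_rot: [3.142, 0.0, 2.886]
contact_force: [0.4, 0.2, 2.2]
grip_width: 11.5
finger_force: 30.0
[-1.000e-02  2.000e-02 -1.007e+01] -0.17
```

```bash
python3 -m crank '[[[0,0,0,-0.5,0],[0,0,0,-1.2,0],[0,0,0,-2.5,0],[0,0,0,-4,0],[0,0,0,-6,0],[0,0,0,-8,0],[0,0,0,-10,0],[0,0,0,-11,0],[0,0,0,-11,0],[0,0,0,-11,0]]]'; python3 - <<'E'
from h import *
plan((499.5,74.8,128,2.963))
E
```

```text
time: 14.35
tool_pos: [513.8, -267.7, 126.7]
tcp_rot: [3.141, -0.001, 2.886]
contact_force: [0.5, 0.5, -2.3]
grip_width: 11.9
finger_force: 30.0
[10.03 32.78 -0.13] -4.41
```

```bash
python3 -m crank '[[[0,0.6,2,0,-0.4],[0,1.7,5.5,0,-1],[0,2.9,9.5,0,-2],[0,4.1,13.5,0,-3],[0,5.3,17.5,0,-4],[0,6.6,21.5,0,-4.4],[0,7.8,25.5,0,-4.4],[0,8.9,29,0,-4.4],[0,9.6,31.5,0,-4.4],[0,10,32.8,0,-4.4]]]'; python3 - <<'E'
from h import *
im,d,o=shot("wrist","w5"); cv2.imwrite("pics/w5.png",im[...,::-1])
plan((499.5,74.8,80,2.963))
W=cloud("wrist",d,o);Z=W[...,2]
m=(np.hypot(W[...,0]-499,W[...,1]-75)<95)&(Z>95)&(Z<135);A=np.c_[W[m][:,:2]-[499.5,74.8],np.ones(m.sum())];c=np.linalg.lstsq(A,W[m][:,2],rcond=None)[0];r=W[m][:,2]-A@c
k=abs(r)<3;c=np.linalg.lstsq(A[k],W[m][k,2],rcond=None)[0];print("plate plane slope x,y,z",c,k.sum())
E
```

```text
time: 15.35
tool_pos: [498.7, 77.5, 126.2]
tcp_rot: [3.141, -0.002, 2.966]
contact_force: [-0.1, -0.1, -2.7]
grip_width: 11.7
finger_force: 30.0
[-0.12 -0.32  4.63] 0.15
plate plane slope x,y,z [-1.76134377e-03  4.12332812e-05  1.12499592e+02] 29152
```

View pics/w5.png

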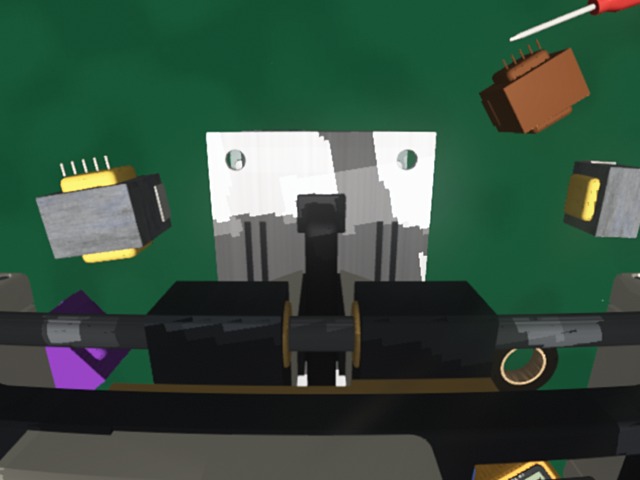

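The wrist view shows the cover held level, with its near holes at (235,159) and (407,159). I'll measure the plate against the tool before lowering it.

```bash
cat >> h.py <<'E'
def coverpose(tag,ztop,uv,edge=False):
    im,d,o=load(tag); H=atz("wrist",uv,ztop,o)[:,:2]; m=H.mean(0); v=H[0]-H[1]
    # uv = left,right hole in picture, on the tool's +x side, 76 mm apart along tool y
    yaw=np.arctan2(v[1],v[0])-np.arctan2(1,0)  # candidate
    n=np.linalg.norm(v); e=v/n
    x=np.array([-e[1],e[0]]); tx=Ro.from_euler('xyz',o["tcp_rot"]).as_matrix()[:2,0]
    if x@tx<0:x=-x
    return m-58*x, np.arctan2(x[1],x[0]), n, o["tool_pos"], o["tcp_rot"][2]
E
python3 - <<'E'
from h import *
im,d,o=load("w5"); hsv=cv2.cvtColor(im,cv2.COLOR_RGB2HSV)
uv=[]
for u in(235,407):
    w=im[144:175,u-15:u+16].astype(int); z=d[144:175,u-15:u+16]
    g=(w.min(2)<110)|(abs(w[...,1]-w[...,0])>40)
    n,L,s,c=cv2.connectedComponentsWithStats(g.astype(np.uint8)); i=1+np.argmax(s[1:,4]); print(s[i],c[i])
    uv.append(c[i]+[u-15,144])
print(uv)
for z in(112.9,110.9): print(coverpose("w5",z,[(235,159),(407,159)]),coverpose("w5",z,uv))
plan((499.5,74.8,80,2.963))
E
```

```text
[ 6  8  5 16 48] [ 8.27083333 15.625     ]
[ 15   6  10  19 139] [18.87769784 15.15107914]
[array([228.27083333, 159.625     ]), array([410.87769784, 159.15107914])]
(array([498.42640621,  77.0626341 ]), np.float64(2.966900272766065), np.float64(75.80274364759696), array([498.73299728,  77.52953276, 126.21763766]), np.float64(2.965688028786149)) (array([498.4930896 ,  76.54738175]), np.float64(2.9693766705081948), np.float64(80.5328234224288), array([498.73299728,  77.52953276, 126.21763766]), np.float64(2.965688028786149))
(array([498.60420888,  77.03162317]), np.float64(2.9669002727660656), np.float64(76.68945789214733), array([498.73299728,  77.52953276, 126.21763766]), np.float64(2.965688028786149)) (array([498.67138233,  76.50868864]), np.float64(2.969376670508195), np.float64(81.47486850214923), array([498.73299728,  77.52953276, 126.21763766]), np.float64(2.965688028786149))
[-0.12 -0.32  4.63] 0.15
```

```bash
python3 -m crank '[[[0,-0.05,-0.2,1,0.1],[0,-0.1,-0.3,2,0.15],[0,-0.1,-0.3,3,0.15],[0,-0.1,-0.3,4,0.15],[0,-0.1,-0.3,5,0.15],[0,-0.1,-0.3,5.6,0.15],[0,-0.1,-0.3,5.9,0.15],[0,-0.1,-0.3,5.9,0.15],[0,-0.1,-0.3,5.9,0.15],[0,-0.1,-0.3,5.9,0.15]]]'; python3 - <<'E'
from h import *
im,d,o=shot("wrist","w6"); print(o["tool_pos"],o["tcp_rot"])
# expected pixel of cover holes and housing holes
K,D,_=cal("wrist");R,t=pose("wrist",o)
def pr(P): return cv2.projectPoints(((np.array(P)-t)@R),np.zeros(3),np.zeros(3),K,D)[0].reshape(-1,2)
print(pr([(449.3,122.2,34),(435.8,48.1,34)]))
p=pr([(442,85,50)])[0].astype(int); print(p)
c=lambda u,v:cv2.resize(im[v-20:v+20,u-20:u+20],None,fx=9,fy=9,interpolation=2)
q=pr([(449.3,122.2,50),(435.8,48.1,50)]).astype(int);print(q)
cv2.imwrite("pics/w6b.png",np.hstack([c(*x) for x in q])[...,::-1])
im,d,o=shot("top","top2");im,d,o=shot("side","side2")
E
```

```text
time: 16.4
tool_pos: [501.0, 71.7, 68.5]
tcp_rot: [3.141, 0.001, 2.96]
contact_force: [-0.3, -0.1, -2.3]
grip_width: 12.1
finger_force: 30.0
[500.9671939   71.67904033  68.48537894] [3.14132411e+00 9.70551215e-04 2.96036161e+00]
[[404.19455523 151.48904411]
 [251.1453765  151.3809144 ]]
[327 152]
[[411 154]
 [244 154]]
```

View pics/w6b.png

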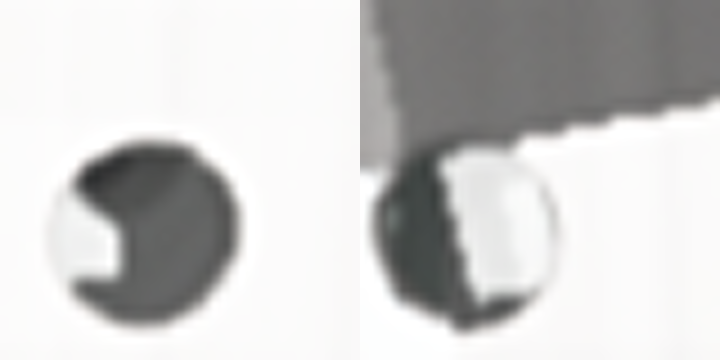

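The view through both holes shows they are about 3 mm off, which matches the measured TCP (501.0, 71.7). The earlier reading was taken before the arm had settled. I'll correct it.

```bash
python3 - <<'E'
from h import *
o=bot.get_obs();print(o["tool_pos"],o["tcp_rot"],o["dq"].round(3)); plan((499.6,75,66.4,2.963))
E
```

```text
[500.8279356   71.67838693  68.36119525] [3.14140519e+00 6.57836049e-04 2.96042178e+00] [-0.002  0.002 -0.    -0.002 -0.001  0.001]
[0.18 0.3  0.2 ] -0.15
```

```bash
python3 -m crank '[[[0,0.09,0.15,0.1,-0.1],[0,0.18,0.3,0.2,-0.15],[0,0.18,0.3,0.2,-0.15],[0,0.18,0.3,0.2,-0.15],[0,0.18,0.3,0.2,-0.15],[0,0.18,0.3,0.2,-0.15],[0,0.18,0.3,0.2,-0.15],[0,0.18,0.3,0.2,-0.15],[0,0.18,0.3,0.2,-0.15],[0,0.18,0.3,0.2,-0.15]]]'; python3 - <<'E'
from h import *
im,d,o=shot("wrist","w7"); print(o["tool_pos"],o["tcp_rot"])
K,D,_=cal("wrist");R,t=pose("wrist",o)
def pr(P): return cv2.projectPoints(((np.array(P)-t)@R),np.zeros(3),np.zeros(3),K,D)[0].reshape(-1,2)
c=lambda im,u,v,r,s:cv2.resize(im[v-r:v+r,u-r:u+r],(s,s),interpolation=2)
q=pr([(449.3,122.2,52),(435.8,48.1,52)]).astype(int);print(q, pr([(449.3,122.2,34),(435.8,48.1,34)]))
s,ds,_=shot("side","side3")
cv2.imwrite("pics/w7b.png",np.hstack([c(im,*x,20,260) for x in q]+[c(s,327,275,45,260)])[...,::-1])
W=cloud("wrist",d,o);Z=W[...,2];m=(np.hypot(W[...,0]-499,W[...,1]-75)<85)&(Z>45)&(Z<60)&(W[...,0]<480)
P=W[m];A=np.c_[P[:,:2]-[499.5,75],np.ones(len(P))];k=np.ones(len(P),bool)
for _ in range(4): cc=np.linalg.lstsq(A[k],P[k,2],rcond=None)[0];k=abs(P[:,2]-A@cc)<1.5
print(cc)
W=cloud("side",ds);Z=W[...,2];m=(np.hypot(W[...,0]-499,W[...,1]-75)<90)&(Z>45)&(Z<60);print("side plate top",np.median(Z[m]),m.sum())
E
```

```text
time: 17.55
tool_pos: [499.4, 74.9, 66.0]
tcp_rot: [3.141, 0.0, 2.963]
contact_force: [-0.0, 0.5, -2.5]
grip_width: 11.4
finger_force: 30.0
[499.43090336  74.88611564  66.04629776] [3.14148945e+00 2.98565718e-05 2.96285703e+00]
[[407 159]
 [237 159]] [[399.4111018  156.41853949]
 [244.90169469 155.98481284]]
[-7.43229794e-04 -1.18364173e-04  5.22029030e+01]
side plate top 52.92280980678845 1211
```

View pics/w7b.png

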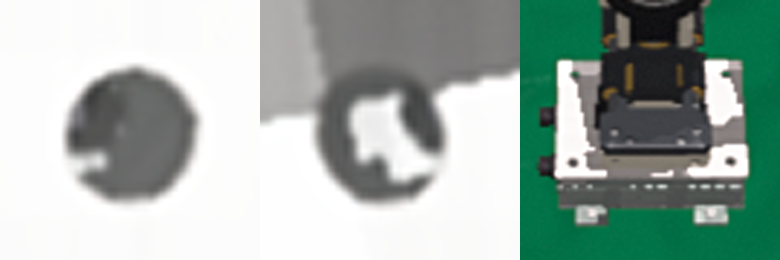

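```bash
python3 - <<'E'
from h import *
HH=np.array([(449.3,122.2),(563.4,101.7),(549.8,27.7),(435.8,48.1)])
shot("top","top3")
def prj(n,P):
    K,D,c=cal(n); return cv2.projectPoints(np.array(P,float),np.array(c["rvec"],float),np.array(c["tvec"],float),K,D)[0].reshape(-1,2)
def find(n,im,P,r=4):
    g=cv2.cvtColor(im,cv2.COLOR_RGB2GRAY).astype(float); out=[]
    for p in prj(n,P):
        u,v=np.round(p).astype(int); w=g[v-r:v+r+1,u-r:u+r+1]; k=np.clip(np.median(w)-15-w,0,None); y,x=np.mgrid[-r:r+1,-r:r+1]; 
        k=k*(np.hypot(x,y)<r+.5); out.append((u+(k*x).sum()/(k.sum()+1e-6),v+(k*y).sum()/(k.sum()+1e-6),k.sum()))
    return np.array(out)
cs=[]
for n in("side","top"):
    for tag,z in((n+"0",34),(n+"3",53)):
        im=load(tag)[0]; P=np.c_[HH,np.full(4,z)]; F=find(n,im,P); X=atz(n,F[:,:2],z)[:,:2]
        print(tag,"pred",prj(n,P).round(1).tolist(),"weight",F[:,2].round()); print((X-HH).round(1).tolist())
        for p in prj(n,P): u,v=np.round(p).astype(int); cs.append(cv2.resize(im[v-10:v+10,u-10:u+10],(190,140),interpolation=2))
cv2.imwrite("pics/chk.png",np.vstack([np.hstack(cs[i:i+4]) for i in(0,4,8,12)])[...,::-1])
E
```

```text
side0 pred [[354.0, 288.9], [300.3, 289.3], [300.8, 259.7], [352.4, 259.2]] weight [ 853.  598. 1254. 1336.]
[[-1.5, -2.1], [0.8, -1.7], [-1.8, 5.0], [1.6, -3.8]]
side3 pred [[354.4, 284.7], [300.0, 285.1], [300.6, 255.2], [352.9, 254.7]] weight [1242. 1296. 1072. 2307.]
[[0.4, 1.7], [0.1, 1.5], [-2.5, 3.6], [-3.6, 1.9]]
top0 pred [[257.6, 265.3], [267.2, 218.5], [297.5, 224.3], [288.2, 271.3]] weight [552. 336. 269.  76.]
[[0.6, -8.1], [4.5, -5.0], [3.3, -7.8], [0.3, -4.8]]
top3 pred [[256.3, 265.0], [266.1, 217.2], [297.0, 223.2], [287.5, 271.1]] weight [ 411.    0. 1609. 1306.]
[[-1.0, 1.4], [0.6, 0.3], [-0.3, 5.7], [0.1, 4.5]]
```

View pics/chk.png

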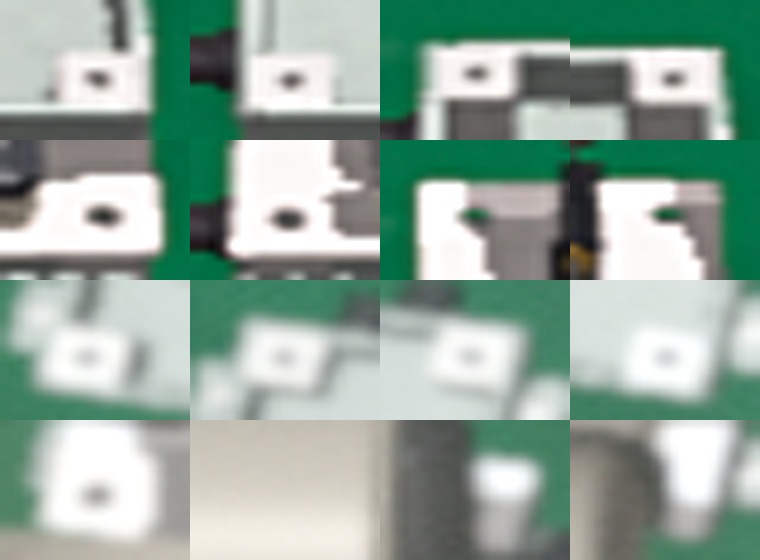

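By eye, the side-camera holes before (bosses) and now (cover) agree to about 0.2 px, or roughly 0.5 mm. The plate is level and its underside is at about 49 mm, 15 mm above the rim. I'm handing it in.

```bash
python3 -c "
from plant import bot
o=bot.get_obs();print(o['tool_pos'],o['finger_force'],o['time']);print(bot.close_job())"
```

```text
[499.40839694  74.88634817  66.04822082] 29.99724715948105 17.7
the job is handed in; nothing more can be done
None
```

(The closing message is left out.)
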